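Load the sample crate and hold the viewing mirror on its marker

ROBOT

A 6-joint arm with a two-finger parallel gripper is mounted at the origin on the work surface. World frame = base frame: x ahead of the robot, y to its left, z up, the work surface at z = 0. Lengths are in m, angles in rad, forces in N, time in s.
With the tool pointing down it reaches from about 0.35 to 0.775 m from the base axis. Payload 7.3 kg.
Tool frame: the origin (TCP) lies midway between the tips of the shut fingers; the grasp point (between the pads) lies 19 mm behind it (robot.grip_depth is the z of the grasp point in the tool frame, in m); z points along the fingers, y is the line along which they close (so a half turn about z gives the same grasp; the last joint's range is limited). The gripper opens to 92 mm and grips with 3 to 60 N. Pads are 19 mm wide; open, the fingers measure 130 mm over their backs; the gripper's body (75 mm by 190 mm) begins 47 mm behind the grasp point.
Start: joints at [-1.443, 0.342, 1.524, -0, 1.275, -0.146], TCP at [0.142, -0.505, 0.227] pointing down, gripper open.
Joint ranges: [-2.53, 2.53], [-0.77, 2.02], [0.04, 2.7], [-1, 4.14], [0.28, 2.66], [-3.11, 3.11]. Speed limits (rad/s): [2.57, 2.57, 3.14, 3.14, 3.14, 3.14].

INTERFACE

Orientations are given as [roll, pitch, yaw] about the fixed x, y, z axes, in that order (R = Rz(yaw) Ry(pitch) Rx(roll)).
In Python, from cell import robot, viewer gives the robot as it stands.
- The arm moves only by the tool step_arm, never from a script. Its argument "increments" is a list of rows, each an object with "delta_pos": the shift along the tool's x, y, z in cm, a list of three; "dr": the turn, a rotation vector about the tool's x, y, z in degrees, a list of three; "fingers": the closure, from -1 (fully open) to 1 (shut), so that 0 is half open. In form: [{"delta_pos": [tx, ty, tz], "dr": [wx, wy, wz], "fingers": fingers}, ...]. A call has exactly 5 rows; each row is the pose to reach, as a shift and turn from the pose commanded when the call began, along the tool's axes at that moment; what a row does not reach only later rows make up. A row lasts 1/8 s, in which the tool goes at most 62.5 mm and 10.7 degrees, less where a joint would pass 70% of its speed; a pose out of reach is approached as far as the arm can. A call with a gripper value outside its range is refused whole. The fingers move at their own pace and stop on an object; "newtons" is the grip in N (left out, the last holds). Time passes only in rows, so rows that repeat a pose let the fingers close, or fill a call up. It gives the time, the measured TCP pose, the force, the opening and the grip force at its end, in the units of the state.
- robot.observe(): the state, without advancing time (a new reading comes with each control period).
- viewer.read_camera(name): name is "scene" or "top" or "wrist"; returns the picture (480x640x3 uint8, red, green, blue); there is no depth.
- viewer.camera_params(name): a dict with "K" (3x3 intrinsics, pixels), "T" (4x4, takes a point from camera to world coordinates). Camera axes: x right, y down, z forward; pixel columns grow to the right and rows downward; lengths in m; the calibration is good to about 2 mm. A picture is of the moment at which its call begins: read the wrist's pose just before it. camera_params takes no time and is no camera call; for the wrist camera it gives the pose at the moment of the call.
- robot.hand_in(): hands the job in; it is judged then, once.
The state is a dict: "time": time; "qpos": joint angles; "qvel": joint speeds; "joint_efforts": joint torques, N m; "tool_pos": TCP position; "tool_rot": TCP orientation; "contact_force": force on the tool from outside, world axes, zero at the start; "torque": the same for the moment, N m; "opening": finger opening in m; "grip_force": force on a finger pad.
Only numpy, scipy, OpenCV 4.12 (cv2) and the standard library are available. Lean on these libraries where they do the work, as an engineer would, in place of code of your own. Each camera call takes 0.05 s, during which the arm holds its last target. There are 200 camera calls.

TASK

Stand the two loose sample jars upright in the two empty cells of the divided crate, one per cell, setting them down rather than dropping them. Then turn the spring-loaded mirror on the viewing rail until the rail's camera sees the chequered marker on the crate's end plate near the middle of the mirror, and finish while still holding the mirror steady at that angle (it springs back if let go). Leave the jar already in the crate and the other things on the desk where they are.

Things in the scene. Friction and masses are not known exactly. Their poses are not given: they have to be found in the camera images.
- crate: Grey plastic crate, fixed to the desk, 72 x 208 mm, walls 45 mm high and 4 mm thick, three cells in a row along its y axis, each 64 mm square inside, floor 4 mm thick. A 4 mm thick, 76 mm high end plate closes its -y end and carries the marker. Origin: centre of the underside, on the desk; z up.
- cell0 (a point): Centre of the floor of crate cell 0 (next to the marker's end plate), 4 mm above the desk. A cell with no jar in it is empty (only a thin paper disc lies in it).
- cell1 (a point): Centre of the floor of crate cell 1 (middle), 4 mm above the desk. A cell with no jar in it is empty (only a thin paper disc lies in it).
- cell2 (a point): Centre of the floor of crate cell 2 (far from the marker), 4 mm above the desk. A cell with no jar in it is empty (only a thin paper disc lies in it).
- marker (a point): Centre of the black-and-white chequered square (48 mm) on the outside of the crate's end plate, 48 mm above the desk. Axes as the crate's: the marker faces along -y.
- jar_a_mid (a point): Sample jar to be loaded, standing on the desk: upright cylinder, 46 mm diameter, 95 mm tall, about 0.12 kg, white with a blue screw cap (the top 31 mm). Point: its centre, 47.5 mm above its underside.
- jar_b_mid (a point): Sample jar to be loaded, standing on the desk: upright cylinder, 46 mm diameter, 95 mm tall, about 0.12 kg, white with a blue screw cap (the top 31 mm). Point: its centre, 47.5 mm above its underside.
- jar_c_mid (a point): Sample jar already standing in one of the crate's cells, to be left there: upright cylinder, 46 mm diameter, 95 mm tall, about 0.12 kg, white with a blue screw cap (the top 31 mm). Point: its centre, 47.5 mm above its underside.
- jar_a: The first loose jar itself; origin at the centre of its underside, z up.
- jar_b: The second loose jar itself; origin at the centre of its underside, z up.
- station: The viewing rail, fixed to the desk: aluminium base 400 x 70 x 8 mm, with a small white camera at its +x end and the upright mirror near its other end. Origin: on the desk, on the vertical axis about which the mirror turns. Its x axis points from the mirror to the camera; the lens, 232 mm from that axis and 55 mm above the desk, looks level along -x at the mirror's axis.
- mirror (a joint): Angle of the mirror about its vertical axis, 0 to 1.4 rad. At 0, its rest, the mirror faces the camera squarely (glass normal along the rail's +x); it grows anticlockwise seen from above. A light spring (0.06 N m per rad) turns it back to 0 when let go. The camera sees the marker in the middle of the mirror when the glass normal bisects, seen from above, the directions from the axis to the lens and to the marker.
- mirror_grip (a point): Centre of the mirror's grip, on the turning axis, 114 mm above the desk: an upright black bar on top of the mirror, 60 mm long (along its y, parallel to the glass), 14 mm thick (along its x, the glass normal), 34 mm high. Turns with the mirror. Below it is the mirror's frame, 90 mm wide, 8 mm thick, from 22 to 98 mm above the desk; the glass is on the +x side.
- pointer_tip (a point): Tip of the thin steel pointer at the mirror's foot, 70 mm from the axis and 18 mm above the desk; geared 2:1 to the mirror, it turns twice the mirror's angle, so it always points (its x axis, outwards from the mirror) along the camera's line of sight after reflection. It cannot be pushed by hand and touches nothing.
- dropper: Bystander: amber dropper bottle with black cap and rubber teat, 34 mm diameter, 110 mm tall, standing in the row with the loose jars. Origin: underside.
- tape: Bystander: roll of blue tape lying flat, 90 mm diameter, 26 mm high. Origin: underside.
- penpot: Bystander: black pen pot, 76 mm diameter, 100 mm tall, pens to 145 mm. Origin: underside.
- mouse: Bystander: round black computer mouse, 64 mm across, 34 mm high. Origin: underside.
- stapler: Bystander: black stapler lying along its x, 130 x 32 x 50 mm. Origin: underside.
There are look-alikes about, which are no part of the job. What is shaped like the jar_a but turquoise is not meant. What is shaped like the jar_b but red is not meant.

How it is judged:
On the way, in this order (a step that is already met when the one before it is completed fails the run):
1. both loose jars stand released and upright in the crate's empty cells, one per cell ((horizontal distance between jar_a_mid and cell0 below 0.014 m or horizontal distance between jar_a_mid and cell1 below 0.014 m or horizontal distance between jar_a_mid and cell2 below 0.014 m) and z of jar_a_mid in the frame of crate between 0.044 and 0.058 m and angle between each of jar_a_mid, jar_b_mid, jar_c_mid's own z axis and vertical below 0.12 rad and (horizontal distance between jar_b_mid and cell0 below 0.014 m or horizontal distance between jar_b_mid and cell1 below 0.014 m or horizontal distance between jar_b_mid and cell2 below 0.014 m) and z of jar_b_mid in the frame of crate between 0.044 and 0.058 m and (horizontal distance between jar_c_mid and cell0 below 0.014 m or horizontal distance between jar_c_mid and cell1 below 0.014 m or horizontal distance between jar_c_mid and cell2 below 0.014 m) and z of jar_c_mid in the frame of crate between 0.044 and 0.058 m and contact force between the fingers and jar_a below 0.1 N and contact force between the fingers and jar_b below 0.1 N), for 0.2 s.
2. the mirror is held so that the camera sees the marker in it (y of marker in the frame of pointer_tip between -0.028 and 0.028 m and x of marker in the frame of pointer_tip above 0 m and contact force between the fingers and station above 0.5 N and velocity of joint mirror between -0.1 and 0.1 rad/s), for 0.3 s.
At the end, for the whole second after the job is handed in: All three jars upright (0.12 rad) on the cell floors, within 14 mm of the cell centres, untouched; the fingers bear on the mirror, which is still (0.1 rad/s) and sends the camera's line of sight (the pointer's axis) within 28 mm of the marker's centre, seen from above (all of step 1 and all of step 2); the arm keeps its last pose, push and grip.
It fails at once if a loose jar is dropped (over about 25 mm) or thrown ((linear speed of jar_a above 0.7 m/s and contact force between the fingers and jar_a below 0.05 N) or (linear speed of jar_b above 0.7 m/s and contact force between the fingers and jar_b below 0.05 N)).
It fails at once if a bystander is shifted by more than 30 mm (distance of any of dropper, tape, penpot, mouse, stapler from where it was at the start of the episode above 0.03 m).
It fails at once if the jar already in the crate is lifted out or moved to another cell (distance of jar_c_mid from where it was at the start of the episode above 0.03 m).
It also fails if it takes over 66 s, if anything falls off the work surface, if the arm or the gripper's body presses on something with over 40 N, if the wrist force passes 120 N, or if a joint passes its speed limit or range.

## Working session

There is one attempt and no reset: what is moved stays moved. The work goes in short steps, Python scripts to look and compute and a tool call to move; the robot and the scene stay as the last step left them, time stands still between calls to the robot, and variables do not carry over. Pictures are saved under pics/ and viewed, at most 10 in all, crops included, and the job is handed in when it is done.

Besides the shell and the picture viewer there is one more tool, called after ">>>" by a JSON object that holds its "op" and its "data". step_arm: Moves the arm, as the interface text tells. Its arguments: {"type":"object","properties":{"increments":{"type":"array"},"newtons":{"type":"number"}},"required":["increments"]}

```bash
mkdir -p pics; ls; python3 - <<'E'
from cell import robot, viewer
import cv2,numpy as np
s=robot.observe();print(s)
for n in ("top","scene"):
    im=viewer.read_camera(n);cv2.imwrite(f"pics/{n}0.png",im[:,:,::-1]);p=viewer.camera_params(n);print(n,p["K"],np.round(p["T"],4))
E
```

```text
pics
{'time': 0.0, 'qpos': array([-1.44301026e+00,  3.42704625e-01,  1.52502897e+00, -2.22909466e-05,
        1.27536662e+00, -1.46016395e-01]), 'qvel': array([-0.00167181,  0.00106627, -0.00116849, -0.00134217, -0.0008698 ,
       -0.00020818]), 'joint_efforts': array([ 1.17280113e-03, -4.31239522e+01, -2.44218636e+01,  7.18871481e-02,
        5.60763048e-02, -1.26902819e-04]), 'tool_pos': array([ 0.14191144, -0.50503661,  0.22605017]), 'tool_rot': array([-3.14009803e+00, -1.98258643e-04,  2.73808819e-01]), 'contact_force': array([-0.11775764, -0.01433537, -0.5567996 ]), 'torque': array([-0.01627765,  0.00780576,  0.01537439]), 'grip_force': 0.0, 'opening': 0.09172552056396897}
top [[461.42039641   0.         321.31411108]
 [  0.         461.42039641 237.46588504]
 [  0.           0.           1.        ]] [[-0.0253 -0.9946  0.1006  0.455 ]
 [-0.9996  0.0262  0.0073 -0.0216]
 [-0.0099 -0.1004 -0.9949  1.1334]
 [ 0.      0.      0.      1.    ]]
scene [[457.66838367   0.         318.77478582]
 [  0.         457.66838367 239.49565703]
 [  0.           0.           1.        ]] [[-0.6872  0.4093 -0.6002  1.2555]
 [ 0.7265  0.397  -0.5609  0.6344]
 [ 0.0087 -0.8215 -0.5702  0.746 ]
 [ 0.      0.      0.      1.    ]]
```

View pics/top0.png

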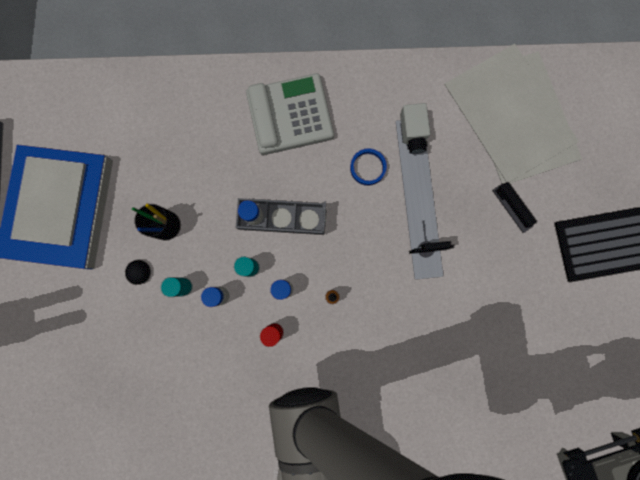

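View pics/scene0.png

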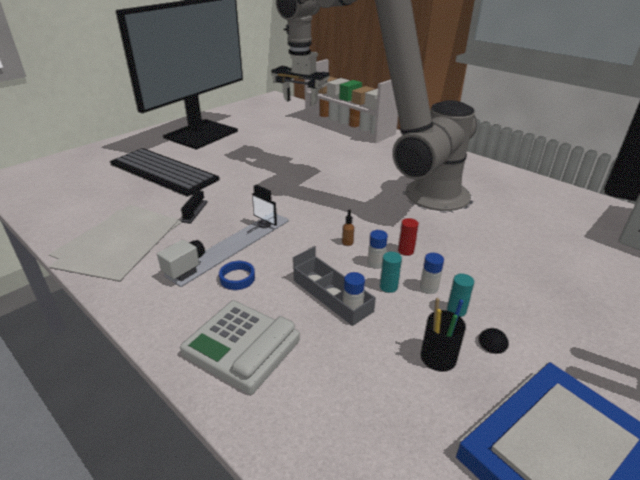

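Blue-capped jars in the top picture are at (212,296), (281,289) and (249,210). The first two are loose and so are jar_a and jar_b, and the third stands in the crate as jar_c. The look-alikes are turquoise at (176,286) and (246,266) and red at (271,335). The empty cells, with paper discs, are at (282,217) and (311,219). The mirror is at (431,247), with the rail camera above it at (415,120). Next I measure and confirm with one crop.

```bash
cat > h.py <<'E'
from cell import robot, viewer
import cv2,numpy as np
from scipy.spatial.transform import Rotation as R
def ray(p,uv,z):
    K,T=p["K"],p["T"]; d=T[:3,:3]@np.linalg.solve(K,[uv[0],uv[1],1.]); o=T[:3,3]
    return (o+d*(z-o[2])/d[2])[:2]
def proj(p,X):
    c=np.linalg.inv(p["T"])@np.append(X,1); q=p["K"]@c[:3]; return q[:2]/q[2]
def blobs(m,amin=40):
    n,l,s,c=cv2.connectedComponentsWithStats(m.astype(np.uint8)); return [(c[i],s[i]) for i in range(1,n) if s[i][4]>=amin]
def tool_delta(target):
    s=robot.observe(); M=R.from_euler('xyz',s['tool_rot']); return M.inv().apply(np.array(target)-s['tool_pos'])*100
E
python3 - <<'E'
from h import *
im=cv2.imread("pics/top0.png");p=viewer.camera_params("top");hsv=cv2.cvtColor(im,cv2.COLOR_BGR2HSV)
H,S,V=cv2.split(hsv)
roi=np.zeros(H.shape,bool);roi[180:360,160:350]=1
for n,m in dict(blue=(H>105)&(H<125)&(S>150)&(V>80),teal=(H>80)&(H<100)&(S>120),red=((H<6)|(H>174))&(S>150),).items():
    for c,s in blobs(m&roi): print(n,c.round(1),s,ray(p,c,.095).round(4))
m=(V>165)&(S<40);r2=np.zeros_like(roi);r2[200:235,265:325]=1
for c,s in blobs(m&r2): print("disc",c.round(1),s,ray(p,c,.004).round(4))
m=(H>5)&(H<20)&(S>120)&roi
for c,s in blobs(m,20): print("dropper",c.round(1),s,ray(p,c,.07).round(4))
a=im[180:350,160:350];b=im[95:285,385:465]
a=cv2.resize(a,None,fx=3,fy=3,interpolation=2);b=cv2.resize(b,None,fx=2.6,fy=510/190,interpolation=2)
cv2.imwrite("pics/crop1.png",np.hstack([a,b])[:600,:800])
E
```

```text
blue [247.4 210. ] [238 201  20  20 310] [0.6275 0.1528]
blue [280.4 289.2] [271 280  20  19 291] [0.4461 0.0805]
blue [211.  296.6] [202 288  19  18 287] [0.4335 0.2361]
teal [245.8 266.4] [234 257  25  19 369] [0.499  0.1577]
teal [175.6 286.5] [161 278  30  19 471] [0.458  0.3159]
red [271.1 334.5] [260 324  23  22 369] [0.3468 0.1027]
dropper [332.1 296.2] [326 290  13  14  86] [ 0.427  -0.0349]
```

View pics/crop1.png

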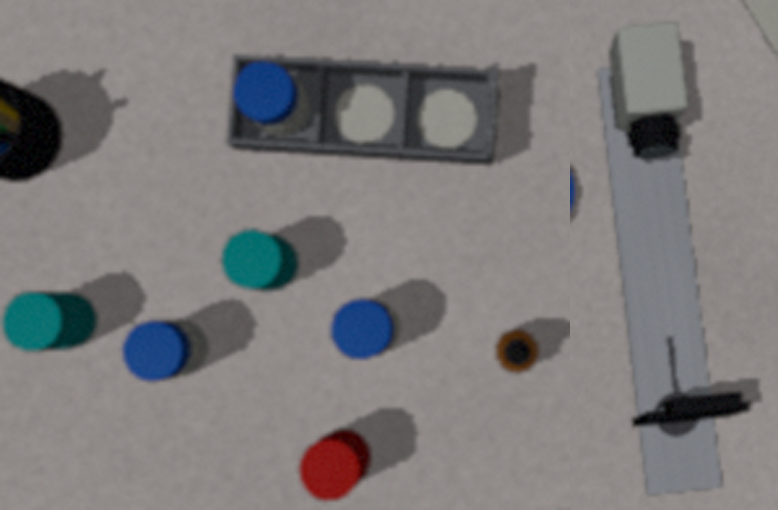

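The crop confirms two loose blue-cap jars (white body visible beside B), jar_c in the cell at the left, two empty cells with discs at crop (365,112) and (447,117), and the end plate at the right. The mirror's grip bar is at crop (705,407) and the pointer runs up from its foot to (671,340).

```bash
python3 - <<'E'
from h import *
im=cv2.imread("pics/top0.png");p=viewer.camera_params("top")
V=im.max(2);r=np.zeros(V.shape,bool);r[203:232,265:322]=1
for t in (110,130,150):
  for c,s in blobs((V>t)&r): print(t,"disc",c.round(1),s,ray(p,c,.004).round(4))
c=lambda x,y:(160+x/3,180+y/3)
for q in [(235,57),(229,147)]: print("wall corner",ray(p,c(*q),.045).round(4))
for q in [(497,69),(493,162)]: print("plate corner",ray(p,c(*q),.076).round(4))
b=lambda x,y:(385+x/2.6,95+y*190/510)
for n,q,z in [("railLbot",(650-570,494),.008),("railRbot",(721-570,487),.008),("railLtop",(600-570,70),.008),("grip",(705-570,405),.131),("ptrtip",(671-570,340),.018),("lens",(653-570,150),.055),("camtop",(650-570,70),.08)]: print(n,b(*q),ray(p,b(*q),z).round(4))
print(tool_delta([.40,-.2,.226]))
E
```

```text
110 disc [282.  217.8] [273 208  18  19 268] [0.6207 0.0827]
110 disc [308.8 219. ] [300 210  19  19 289] [0.6159 0.0163]
130 disc [282.  217.9] [274 209  17  18 232] [0.6204 0.0827]
130 disc [308.9 219. ] [301 210  17  19 254] [0.6158 0.0162]
wall corner [0.6629 0.1827]
wall corner [0.5906 0.188 ]
plate corner [ 0.642 -0.026]
plate corner [ 0.5698 -0.021 ]
railLbot (415.7692307692308, 279.0392156862745) [ 0.4615 -0.2397]
railRbot (443.0769230769231, 276.4313725490196) [ 0.4661 -0.3061]
railLtop (396.53846153846155, 121.07843137254902) [ 0.8575 -0.2097]
grip (436.9230769230769, 245.88235294117646) [ 0.5314 -0.2651]
ptrtip (423.84615384615387, 221.66666666666669) [ 0.5999 -0.2638]
lens (416.9230769230769, 150.88235294117646) [ 0.7659 -0.2474]
camtop (415.7692307692308, 121.07843137254902) [ 0.8305 -0.2427]
[ 33.09398315 -22.39544674   0.04964266]
```

Jar A is at (.446,.081), jar B at (.434,.236), cell0 at (.616,.017) and cell1 at (.621,.084). Crate yaw is -0.086. The mirror axis is at about (.531,-.267), and rail yaw is about .076. The sizes check out: disc spacing 67 mm, rail length 397 mm. Moving now.

>>> {"op": "step_arm", "data": {"increments": [{"delta_pos": [5,-3.4,0],"dr": [0,0,-10],"fingers": -0.5},{"delta_pos": [10,-6.8,0],"dr": [0,0,-20],"fingers": -0.5},{"delta_pos": [15,-10.2,0],"dr": [0,0,-30],"fingers": -0.5},{"delta_pos": [20,-13.6,0],"dr": [0,0,-40],"fingers": -0.5},{"delta_pos": [25,-17,0],"dr": [0,0,-50],"fingers": -0.5}], "newtons": 15}}

```text
time: 0.72
tool_pos: [0.3375, -0.2725, 0.2266]
tool_rot: [-3.142, -0.0, 1.152]
contact_force: [0.6, -0.4, -0.2]
opening: 0.069
grip_force: 0.0
```

```bash
python3 - <<'E'
from h import *
s=robot.observe();print(s['tool_pos'],s['tool_rot'],s['opening'],tool_delta([.40,.06,.226]))
E
```

```text
[ 0.33754199 -0.27247574  0.22658912] [-3.14153537e+00 -6.14606696e-05  1.15180416e+00] 0.06900115111151416 [32.91267784 -7.82090416  0.06138297]
```

>>> {"op": "step_arm", "data": {"increments": [{"delta_pos": [6,-1.5,0],"dr": [0,0,-5],"fingers": -0.5},{"delta_pos": [12,-3,0],"dr": [0,0,-10],"fingers": -0.5},{"delta_pos": [18,-4.5,0],"dr": [0,0,-15],"fingers": -0.5},{"delta_pos": [24,-6,0],"dr": [0,0,-19],"fingers": -0.5},{"delta_pos": [30,-7.5,0],"dr": [0,0,-19],"fingers": -0.5}]}}

```text
time: 1.35
tool_pos: [0.3918, 0.0321, 0.2267]
tool_rot: [3.141, 0.0, 1.479]
contact_force: [1.4, -0.3, -0.2]
opening: 0.069
grip_force: 0.0
```

>>> {"op": "step_arm", "data": {"increments": [{"delta_pos": [3,0,0],"dr": [0,0,0],"fingers": -0.5},{"delta_pos": [3,0,0],"dr": [0,0,0],"fingers": -0.5},{"delta_pos": [3,0,0],"dr": [0,0,0],"fingers": -0.5},{"delta_pos": [3,0,0],"dr": [0,0,0],"fingers": -0.5},{"delta_pos": [3,0,0],"dr": [0,0,0],"fingers": -0.5}]}}

```text
time: 1.98
tool_pos: [0.3947, 0.0591, 0.2267]
tool_rot: [3.142, 0.0, 1.476]
contact_force: [-0.0, -0.3, -0.5]
opening: 0.0686
grip_force: 0.0
```

```bash
python3 - <<'E'
from h import *
s=robot.observe();p=viewer.camera_params("wrist");im=viewer.read_camera("wrist");cv2.imwrite("pics/w1.png",im[:,:,::-1])
print(s['tool_pos'],s['tool_rot'],p["T"].round(3))
for X in ([.446,.0805,.095],[.4335,.236,.095],[.616,.0165,.004],[.621,.083,.004]): print(proj(p,X).round(0))
hsv=cv2.cvtColor(im,cv2.COLOR_RGB2HSV);H,S,V=cv2.split(hsv)
for c,st in blobs((H>105)&(H<125)&(S>150)&(V>80),200): print(c.round(1),st,ray(p,c,.095).round(4))
print(tool_delta([.446,.0805,.1]))
E
```

```text
[0.39468244 0.05913119 0.22668656] [3.14154298e+00 1.39469283e-04 1.47634706e+00] [[ 0.996 -0.09  -0.029  0.402]
 [-0.095 -0.951 -0.295  0.138]
 [-0.001  0.297 -0.955  0.384]
 [ 0.     0.     0.     1.   ]]
[377. 196.]
[349. -27.]
[523. 224.]
[533. 162.]
[346.3   2.8] [327   0  39  13 217] [0.4305 0.2184]
[607.3  73.8] [ 564   41   76   67 3789] [0.6179 0.1551]
[373.7 190.7] [ 345  162   58   58 2578] [0.4434 0.0851]
[ 2.60038994  4.90661466 12.67106721]
```

View pics/w1.png

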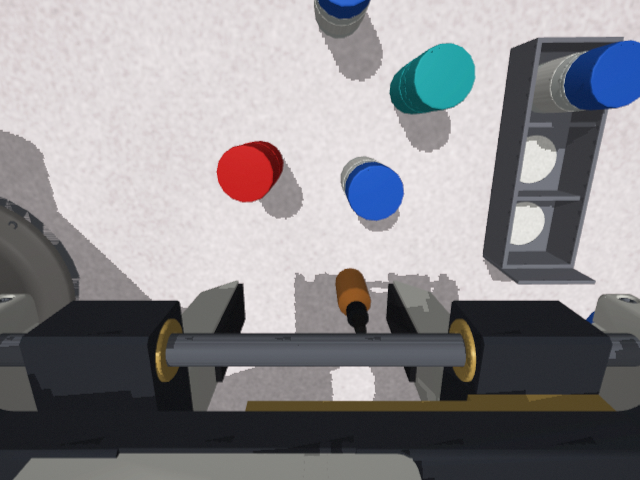

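Wrist view: jar A's cap is at (374,191), the red look-alike at (247,172), turquoise at (435,80), and the discs at (538,158) and (527,223). Wrist and top views agree to 5 mm, so I use the mean (.445,.083).

>>> {"op": "step_arm", "data": {"increments": [{"delta_pos": [2.8,4.8,0],"dr": [0,0,0],"fingers": -0.5},{"delta_pos": [2.8,4.8,3],"dr": [0,0,0],"fingers": -0.5},{"delta_pos": [2.8,4.8,8],"dr": [0,0,0],"fingers": -0.5},{"delta_pos": [2.8,4.8,13],"dr": [0,0,0],"fingers": -0.5},{"delta_pos": [2.8,4.8,16.8],"dr": [0,0,0],"fingers": -0.5}]}}

```text
time: 2.65
tool_pos: [0.4445, 0.0829, 0.0569]
tool_rot: [-3.14, 0.0, 1.477]
contact_force: [0.8, -0.3, -0.0]
opening: 0.069
grip_force: 0.0
```

>>> {"op": "step_arm", "data": {"increments": [{"delta_pos": [0,0,0],"dr": [0,0,0],"fingers": -0.5},{"delta_pos": [0,0,0],"dr": [0,0,0],"fingers": 0.5},{"delta_pos": [0,0,0],"dr": [0,0,0],"fingers": 0.5},{"delta_pos": [0,0,0],"dr": [0,0,0],"fingers": 0.5},{"delta_pos": [0,0,0],"dr": [0,0,0],"fingers": 0.5}]}}

```text
time: 3.28
tool_pos: [0.4459, 0.0834, 0.06]
tool_rot: [3.139, -0.0, 1.478]
contact_force: [-1.4, -0.7, 7.8]
opening: 0.0457
grip_force: 15.0
```

```bash
python3 - <<'E'
from h import *
s=robot.observe();p=viewer.camera_params("wrist");im=viewer.read_camera("wrist");cv2.imwrite("pics/w2.png",im[:,:,::-1])
print(s['tool_pos'],s['tool_rot'],s['opening'],s['grip_force'],p["T"].round(3))
hsv=cv2.cvtColor(im,cv2.COLOR_RGB2HSV);H,S,V=cv2.split(hsv)
for c,st in blobs((H>105)&(H<125)&(S>150)&(V>80),200): print(c.round(1),st,ray(p,c,.095).round(4))
E
```

```text
[0.44591442 0.08337537 0.05998623] [ 3.13891482e+00 -1.51530006e-04  1.47814077e+00] 0.04571133683960609 15.00063740531914 [[ 0.996 -0.089 -0.026  0.452]
 [-0.093 -0.951 -0.295  0.163]
 [ 0.002  0.296 -0.955  0.218]
 [ 0.     0.     0.     1.   ]]
[315.4 302.4] [ 258  262  115   72 6399] [0.4466 0.1   ]
[315.2 375.1] [ 269  367   92   21 1375] [0.4435 0.0677]
```

>>> {"op": "step_arm", "data": {"increments": [{"delta_pos": [0,0,-4],"dr": [0,0,0],"fingers": 0.5},{"delta_pos": [0,0,-9],"dr": [0,0,0],"fingers": 0.5},{"delta_pos": [-1,4,-13],"dr": [0,0,0],"fingers": 0.5},{"delta_pos": [-2,8,-13],"dr": [0,0,0],"fingers": 0.5},{"delta_pos": [-3,12,-13],"dr": [0,0,0],"fingers": 0.5}]}}

```text
time: 3.95
tool_pos: [0.563, 0.0421, 0.19]
tool_rot: [3.139, -0.0, 1.478]
contact_force: [0.1, -0.2, -0.9]
opening: 0.0457
grip_force: 15.0
```

>>> {"op": "step_arm", "data": {"increments": [{"delta_pos": [-1,3,0],"dr": [0,0,0],"fingers": 0.5},{"delta_pos": [-1.8,5.5,0],"dr": [0,0,0],"fingers": 0.5},{"delta_pos": [-1.8,5.5,0],"dr": [0,0,0],"fingers": 0.5},{"delta_pos": [-1.8,5.5,0],"dr": [0,0,0],"fingers": 0.5},{"delta_pos": [-1.8,5.5,0],"dr": [0,0,0],"fingers": 0.5}]}}

```text
time: 4.58
tool_pos: [0.6141, 0.0199, 0.189]
tool_rot: [-3.141, 0.0, 1.479]
contact_force: [0.3, -0.7, -1.2]
opening: 0.0454
grip_force: 15.0
```

```bash
python3 - <<'E'
from h import *
s=robot.observe();p=viewer.camera_params("wrist");im=viewer.read_camera("wrist")
t=viewer.read_camera("top");cv2.imwrite("pics/chk.png",np.hstack([im[::,:],t[180:420,200:360].repeat(2,0)])[:,:,::-1])
print(s['tool_pos'],s['tool_rot'],s['opening'],s['grip_force'])
print(tool_delta([.616,.0195,.066]))
E
```

```text
[0.61405541 0.01990086 0.18900883] [-3.14134634e+00  1.13839324e-05  1.47864460e+00] 0.04537950294112103 14.9999921140261
[-0.01414319  0.1676693  12.30647901]
```

View pics/chk.png

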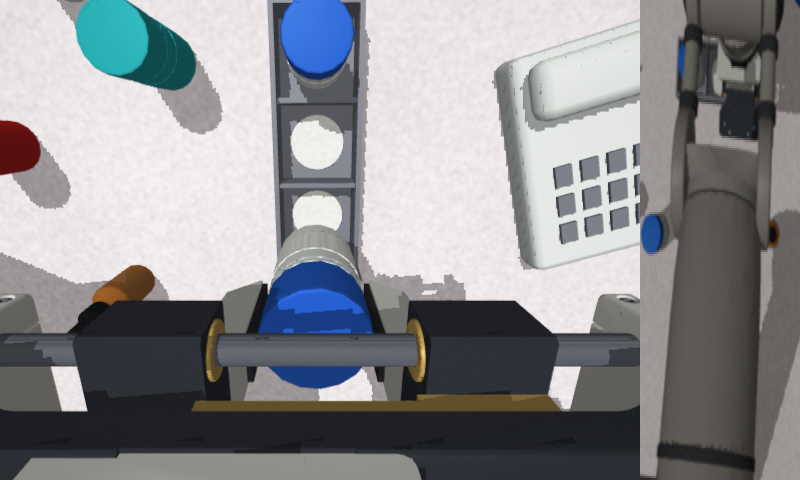

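Held jar A (316,310) lines up with the cell row; discs show at (317,142) and (317,212). Lowering.

>>> {"op": "step_arm", "data": {"increments": [{"delta_pos": [0,0.1,3.5],"dr": [0,0,0],"fingers": 0.5},{"delta_pos": [0,0.1,7],"dr": [0,0,0],"fingers": 0.5},{"delta_pos": [0,0.1,10],"dr": [0,0,0],"fingers": 0.5},{"delta_pos": [0,0.1,11.7],"dr": [0,0,0],"fingers": 0.5},{"delta_pos": [0,0.1,12.1],"dr": [0,0,0],"fingers": 0.5}]}}

```text
time: 5.3
tool_pos: [0.6154, 0.0194, 0.0671]
tool_rot: [-3.14, 0.0, 1.478]
contact_force: [0.1, 0.4, 0.6]
opening: 0.0457
grip_force: 15.0
```

>>> {"op": "step_arm", "data": {"increments": [{"delta_pos": [0,0,0.2],"dr": [0,0,0],"fingers": 0.5},{"delta_pos": [0,0,0.3],"dr": [0,0,0],"fingers": 0.5},{"delta_pos": [0,0,0.4],"dr": [0,0,0],"fingers": 0.5},{"delta_pos": [0,0,0.4],"dr": [0,0,0],"fingers": 0.5},{"delta_pos": [0,0,0.4],"dr": [0,0,0],"fingers": 0.5}]}}

```text
time: 5.92
tool_pos: [0.616, 0.0193, 0.0641]
tool_rot: [3.141, 0.0, 1.478]
contact_force: [-0.6, 0.2, 2.7]
opening: 0.0457
grip_force: 15.0
```

Contact is felt (2.7 N), so I release and rise.

>>> {"op": "step_arm", "data": {"increments": [{"delta_pos": [0,0,0],"dr": [0,0,0],"fingers": 0.0},{"delta_pos": [0,0,0],"dr": [0,0,0],"fingers": -0.5},{"delta_pos": [0,0,0],"dr": [0,0,0],"fingers": -0.5},{"delta_pos": [0,0,-2],"dr": [0,0,0],"fingers": -0.5},{"delta_pos": [0,0,-6],"dr": [0,0,0],"fingers": -0.5}]}}

```text
time: 6.55
tool_pos: [0.6146, 0.0194, 0.1225]
tool_rot: [-3.137, 0.0, 1.478]
contact_force: [1.1, -0.1, 0.0]
opening: 0.0693
grip_force: 0.0
```

```bash
python3 - <<'E'
from h import *
print(tool_delta([.434,.237,.20]))
E
```

```text
[ 19.99397695 -20.03056002  -7.66411127]
```

>>> {"op": "step_arm", "data": {"increments": [{"delta_pos": [0,-1,-5],"dr": [0,0,0],"fingers": -0.5},{"delta_pos": [4,-5,-8],"dr": [0,0,0],"fingers": -0.5},{"delta_pos": [8,-9,-8],"dr": [0,0,0],"fingers": -0.5},{"delta_pos": [12,-13,-8],"dr": [0,0,0],"fingers": -0.5},{"delta_pos": [16,-17,-8],"dr": [0,0,0],"fingers": -0.5}]}}

```text
time: 7.18
tool_pos: [0.4601, 0.1955, 0.2039]
tool_rot: [3.141, -0.0, 1.478]
contact_force: [0.7, 1.2, 0.0]
opening: 0.069
grip_force: 0.0
```

>>> {"op": "step_arm", "data": {"increments": [{"delta_pos": [2,-1.5,0],"dr": [0,0,0],"fingers": -0.5},{"delta_pos": [2,-3,0],"dr": [0,0,0],"fingers": -0.5},{"delta_pos": [2,-3,0],"dr": [0,0,0],"fingers": -0.5},{"delta_pos": [2,-3,0],"dr": [0,0,0],"fingers": -0.5},{"delta_pos": [2,-3,0],"dr": [0,0,0],"fingers": -0.5}]}}

```text
time: 7.8
tool_pos: [0.4341, 0.2163, 0.2036]
tool_rot: [3.141, 0.0, 1.477]
contact_force: [0.5, 0.4, -0.5]
opening: 0.0691
grip_force: 0.0
```

```bash
python3 - <<'E'
from h import *
s=robot.observe();p=viewer.camera_params("wrist");im=viewer.read_camera("wrist")
t=viewer.read_camera("top");cv2.imwrite("pics/chk2.png",np.hstack([im[::,:],t[180:420,200:360].repeat(2,0)])[:,:,::-1])
print(s['tool_pos'],s['tool_rot'])
pt=viewer.camera_params("top")
H,S,V=cv2.split(cv2.cvtColor(t,cv2.COLOR_RGB2HSV))
for c,st in blobs(((H>105)&(H<125)&(S>150)&(V>80))[180:350,160:350],100): 
  c=c+[160,180];print(c.round(1),st,ray(pt,c,.095).round(4))
print(tool_delta([.4335,.238,.06]))
E
```

```text
[0.43406506 0.21632867 0.20361755] [3.14140258e+00 1.54287109e-04 1.47660941e+00]
[247.5 210.1] [ 78  21  20  20 317] [0.6271 0.1527]
[306.7 213.4] [137  24  20  20 320] [0.616  0.0179]
[ 2.13828209 -0.23522626 14.35717555]
```

View pics/chk2.png

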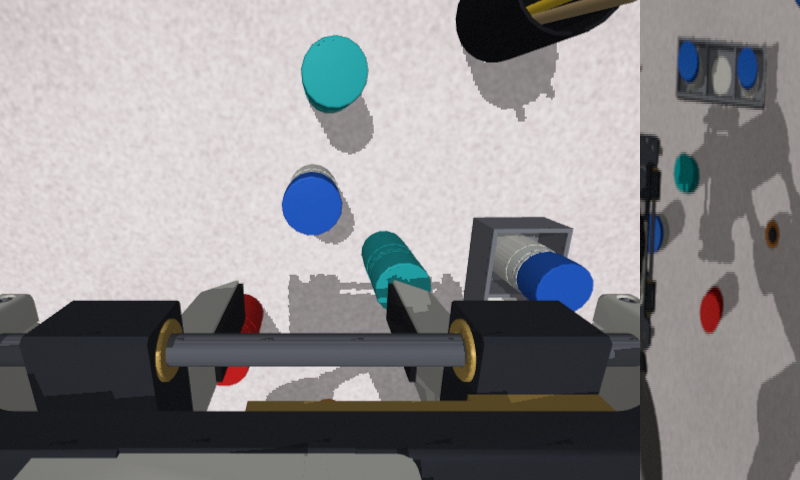

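Jar A stands in cell0 at (.616,.018), within 2 mm of the cell centre. Jar B's cap is at wrist (312,203), with turquoise neighbours at (335,72) and (395,268).

>>> {"op": "step_arm", "data": {"increments": [{"delta_pos": [2,-0.2,0],"dr": [0,0,0],"fingers": -0.5},{"delta_pos": [2,-0.2,4],"dr": [0,0,0],"fingers": -0.5},{"delta_pos": [2,-0.2,8],"dr": [0,0,0],"fingers": -0.5},{"delta_pos": [2,-0.2,12],"dr": [0,0,0],"fingers": -0.5},{"delta_pos": [2,-0.2,14.4],"dr": [0,0,0],"fingers": -0.5}]}}

```text
time: 8.52
tool_pos: [0.4327, 0.2366, 0.0577]
tool_rot: [-3.139, 0.001, 1.478]
contact_force: [0.5, 0.4, 0.2]
opening: 0.069
grip_force: 0.0
```

>>> {"op": "step_arm", "data": {"increments": [{"delta_pos": [0,0,0],"dr": [0,0,0],"fingers": -0.5},{"delta_pos": [0,0,0],"dr": [0,0,0],"fingers": 0.5},{"delta_pos": [0,0,0],"dr": [0,0,0],"fingers": 0.5},{"delta_pos": [0,0,0],"dr": [0,0,0],"fingers": 0.5},{"delta_pos": [0,0,0],"dr": [0,0,0],"fingers": 0.5}]}}

```text
time: 9.15
tool_pos: [0.4338, 0.2374, 0.0606]
tool_rot: [3.14, -0.001, 1.478]
contact_force: [-1.3, 0.1, 6.7]
opening: 0.0455
grip_force: 15.0
```

```bash
python3 - <<'E'
from h import *
print(robot.observe()['tool_pos'],tool_delta([.6215,.085,.19]))
E
```

```text
[0.43376847 0.23735611 0.06060143] [-13.4240771   20.12465786 -12.91461636]
```

>>> {"op": "step_arm", "data": {"increments": [{"delta_pos": [0,0,-5],"dr": [0,0,0],"fingers": 0.5},{"delta_pos": [0,0,-10],"dr": [0,0,0],"fingers": 0.5},{"delta_pos": [-2,3,-14],"dr": [0,0,0],"fingers": 0.5},{"delta_pos": [-5,7.5,-14],"dr": [0,0,0],"fingers": 0.5},{"delta_pos": [-8,12,-14],"dr": [0,0,0],"fingers": 0.5}]}}

```text
time: 9.78
tool_pos: [0.5462, 0.1456, 0.2004]
tool_rot: [3.141, -0.0, 1.479]
contact_force: [0.7, 0.7, -1.6]
opening: 0.0457
grip_force: 15.0
```

>>> {"op": "step_arm", "data": {"increments": [{"delta_pos": [-2.7,4,0.5],"dr": [0,0,0],"fingers": 0.5},{"delta_pos": [-5.4,8.1,1],"dr": [0,0,0],"fingers": 0.5},{"delta_pos": [-5.4,8.1,1],"dr": [0,0,0],"fingers": 0.5},{"delta_pos": [-5.4,8.1,1],"dr": [0,0,0],"fingers": 0.5},{"delta_pos": [-5.4,8.1,1],"dr": [0,0,0],"fingers": 0.5}]}}

```text
time: 10.4
tool_pos: [0.6201, 0.0861, 0.19]
tool_rot: [-3.141, -0.0, 1.479]
contact_force: [0.5, 0.6, -0.8]
opening: 0.0456
grip_force: 15.0
```

```bash
python3 - <<'E'
from h import *
print(robot.observe()['tool_pos'],tool_delta([.6215,.085,.0645]))
E
```

```text
[0.62013815 0.08610944 0.18995936] [-0.09894662  0.14920838 12.54588785]
```

>>> {"op": "step_arm", "data": {"increments": [{"delta_pos": [-0.1,0.1,3.5],"dr": [0,0,0],"fingers": 0.5},{"delta_pos": [-0.1,0.1,7],"dr": [0,0,0],"fingers": 0.5},{"delta_pos": [-0.1,0.1,10],"dr": [0,0,0],"fingers": 0.5},{"delta_pos": [-0.1,0.1,11.7],"dr": [0,0,0],"fingers": 0.5},{"delta_pos": [-0.1,0.1,12.1],"dr": [0,0,0],"fingers": 0.5}]}}

```text
time: 11.02
tool_pos: [0.6213, 0.0845, 0.0683]
tool_rot: [-3.141, 0.0, 1.479]
contact_force: [0.0, -0.2, -1.5]
opening: 0.0459
grip_force: 15.0
```

>>> {"op": "step_arm", "data": {"increments": [{"delta_pos": [0,0,0.2],"dr": [0,0,0],"fingers": 0.5},{"delta_pos": [0,0,0.3],"dr": [0,0,0],"fingers": 0.5},{"delta_pos": [0,0,0.4],"dr": [0,0,0],"fingers": 0.5},{"delta_pos": [0,0,0.4],"dr": [0,0,0],"fingers": 0.5},{"delta_pos": [0,0,0.4],"dr": [0,0,0],"fingers": 0.5}]}}

```text
time: 11.65
tool_pos: [0.6219, 0.084, 0.0649]
tool_rot: [3.141, 0.0, 1.478]
contact_force: [-0.8, 1.0, -2.2]
opening: 0.046
grip_force: 15.0
```

>>> {"op": "step_arm", "data": {"increments": [{"delta_pos": [0,0,0],"dr": [0,0,0],"fingers": 0.0},{"delta_pos": [0,0,0],"dr": [0,0,0],"fingers": -0.5},{"delta_pos": [0,0,0],"dr": [0,0,0],"fingers": -0.5},{"delta_pos": [0,0,-2],"dr": [0,0,0],"fingers": -0.5},{"delta_pos": [0,0,-6],"dr": [0,0,0],"fingers": -0.5}]}}

```text
time: 12.28
tool_pos: [0.6207, 0.084, 0.1238]
tool_rot: [-3.138, 0.001, 1.478]
contact_force: [1.0, 0.0, 1.6]
opening: 0.0687
grip_force: 0.0
```

```bash
python3 - <<'E'
from h import *
print(robot.observe()['tool_pos'],tool_delta([.45,-.21,.22]))
E
```

```text
[0.62074651 0.08396306 0.12376374] [-30.85636478 -14.31567382  -9.55232498]
```

>>> {"op": "step_arm", "data": {"increments": [{"delta_pos": [0,0,-5],"dr": [0,0,0],"fingers": -0.5},{"delta_pos": [-4,-1,-9],"dr": [0,0,0],"fingers": -0.5},{"delta_pos": [-9,-2,-12.5],"dr": [0,0,0],"fingers": -0.5},{"delta_pos": [-15,-3,-12.5],"dr": [0,0,0],"fingers": -0.5},{"delta_pos": [-21,-4,-12.5],"dr": [0,0,0],"fingers": -0.5}]}}

```text
time: 12.9
tool_pos: [0.5621, -0.1229, 0.2507]
tool_rot: [3.14, 0.001, 1.479]
contact_force: [0.5, -0.1, -0.3]
opening: 0.0689
grip_force: 0.0
```

>>> {"op": "step_arm", "data": {"increments": [{"delta_pos": [-6,-0.5,0],"dr": [0,0,0],"fingers": -0.5},{"delta_pos": [-12,-1,0],"dr": [0,0,0],"fingers": -0.5},{"delta_pos": [-18,-1,0],"dr": [0,0,0],"fingers": -0.5},{"delta_pos": [-21,-1,0],"dr": [0,0,0],"fingers": -0.5},{"delta_pos": [-21,-1,0],"dr": [0,0,0],"fingers": -0.5}]}}

```text
time: 13.52
tool_pos: [0.5324, -0.3318, 0.2493]
tool_rot: [-3.141, 0.0, 1.475]
contact_force: [0.4, 0.6, -0.6]
opening: 0.0688
grip_force: 0.0
```

```bash
python3 - <<'E'
from h import *
s=robot.observe();p=viewer.camera_params("wrist");im=viewer.read_camera("wrist")
t=viewer.read_camera("top")
tc=cv2.resize(t[195:240,225:335],(160,65));side=np.zeros((480,160,3),np.uint8);side[:65]=tc
side[100:100+380]=cv2.resize(t[200:290,405:445],(160,380))
cv2.imwrite("pics/m1.png",np.hstack([im,side])[:,:,::-1]);cv2.imwrite("pics/top1.png",t[:,:,::-1])
print(s['tool_pos'],s['tool_rot'],p["K"],p["T"].tolist())
pt=viewer.camera_params("top")
H,S,V=cv2.split(cv2.cvtColor(t,cv2.COLOR_RGB2HSV))
for c,st in blobs(((H>105)&(H<125)&(S>150)&(V>80))[180:250,160:350],100): 
  c=c+[160,180];print(c.round(1),st,ray(pt,c,.099).round(4))
for X in ([.531,-.267,.131],[.531,-.267,.008]):print(proj(p,X))
E
```

```text
[ 0.53238342 -0.33183999  0.24926701] [-3.14128609e+00  1.88111673e-04  1.47460156e+00] [[361.77980849   0.         315.29239274]
 [  0.         361.77980849 239.16261402]
 [  0.           0.           1.        ]] [[0.9953452591568669, -0.09167360808342442, -0.02972817947528488, 0.5394151594111002], [-0.09636599652386811, -0.9505352046469586, -0.2952903984905788, -0.252565817040804], [-0.0011873448992978908, 0.29678068385211603, -0.954944928204951, 0.406988944363747], [0.0, 0.0, 0.0, 1.0]]
[247.5 210.1] [ 78  21  20  20 317] [0.6265 0.152 ]
[277.2 211.6] [107  22  21  20 320] [0.6211 0.0845]
[306.7 213.3] [137  24  20  20 321] [0.6154 0.0177]
[306.30773372 148.17800296]
[309.18214634 141.64268513]
```

View pics/m1.png

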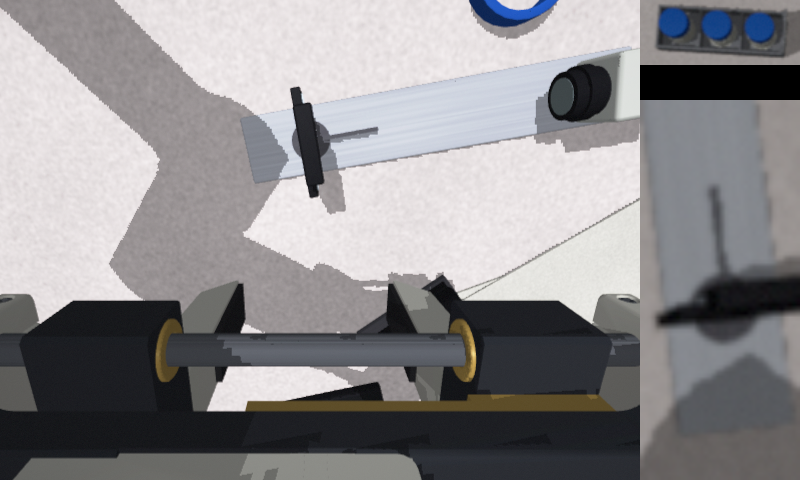

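All three caps sit in the crate row. Grip bar top runs from (298,103) to (318,185) with its centre at about (309,144). Pointer tip is at (378,129), rail end corners at (240,119) and (254,183), and lens at (562,98).

```bash
python3 - <<'E'
from h import *
p=viewer.camera_params("wrist")
g=lambda u,z:ray(p,u,z)
a,b=g((298,103),.131),g((318,185),.131);print("bar",a,b,np.linalg.norm(a-b),(a+b)/2)
t=g((378,129),.018);l=g((562,98),.055)
c1,c2=g((240,119),.008),g((254,183),.008);e=g((630,48),.008);print("end",c1,c2,np.linalg.norm(c1-c2),(c1+c2)/2,"edge ang",np.arctan2(*(e-c1)[::-1]))
d=np.array([np.cos(.08),np.sin(.08)])
print("tip",t,"axis",t-.07*d,"lens",l,"axis",l-.232*d,"ang tip-lens",np.arctan2(*(l-t)[::-1]))
ax=np.mean([(a+b)/2,t-.07*d,l-.232*d],0);cy=np.array([.6265-.6154,.152-.0177]);cy/=np.linalg.norm(cy)
m=np.array([.6211,.0845])-.104*cy
print("axis",ax,"marker",m,"mirror",(np.arctan2(*(m-ax)[::-1])-.08)/2)
print(tool_delta([ax[0],ax[1],.103]))
E
```

```text
bar [ 0.52878013 -0.2323884 ] [ 0.53769366 -0.29225051] 0.060522097417832724 [ 0.53323689 -0.26231946]
end [ 0.46162716 -0.23453772] [ 0.46664435 -0.30230674] 0.06795448583385631 [ 0.46413575 -0.26842223] edge ang 0.07589492136383898
tip [ 0.60356175 -0.25785334] axis [ 0.53378563 -0.26344737] lens [ 0.76518273 -0.24572551] axis [ 0.53392473 -0.26426571] ang tip-lens 0.07489835323644364
axis [ 0.53364908 -0.26334418] marker [ 0.61253353 -0.01914659] mirror 0.5891712224470356
[ 6.54951105 -0.56080486 14.6703054 ]
```

>>> {"op": "step_arm", "data": {"increments": [{"delta_pos": [3,-0.3,2],"dr": [0,0,-6],"fingers": -0.3},{"delta_pos": [6.5,-0.5,5],"dr": [0,0,-11],"fingers": -0.3},{"delta_pos": [6.5,-0.5,8],"dr": [0,0,-11],"fingers": -0.3},{"delta_pos": [6.5,-0.5,12],"dr": [0,0,-11],"fingers": -0.3},{"delta_pos": [6.5,-0.5,14.5],"dr": [0,0,-11],"fingers": -0.3}]}}

```text
time: 14.25
tool_pos: [0.5341, -0.262, 0.1034]
tool_rot: [-3.14, -0.001, 1.673]
contact_force: [-0.1, -0.1, 0.4]
opening: 0.0599
grip_force: 0.0
```

>>> {"op": "step_arm", "data": {"increments": [{"delta_pos": [0,0,0],"dr": [0,0,0],"fingers": 0.2},{"delta_pos": [0,0,0],"dr": [0,0,0],"fingers": 0.6},{"delta_pos": [0,0,0],"dr": [0,0,0],"fingers": 1},{"delta_pos": [0,0,0],"dr": [0,0,0],"fingers": 1},{"delta_pos": [0,0,0],"dr": [0,0,0],"fingers": 1}], "newtons": 12}}

```text
time: 14.88
tool_pos: [0.5341, -0.2646, 0.1052]
tool_rot: [3.141, 0.001, 1.67]
contact_force: [-9.5, -5.3, 6.4]
opening: 0.0138
grip_force: 5.5
```

>>> {"op": "step_arm", "data": {"increments": [{"delta_pos": [0,0,0],"dr": [0,0,-6],"fingers": 1},{"delta_pos": [0,0,0],"dr": [0,0,-13],"fingers": 1},{"delta_pos": [0,0,0],"dr": [0,0,-20],"fingers": 1},{"delta_pos": [0,0,0],"dr": [0,0,-27],"fingers": 1},{"delta_pos": [0,0,0],"dr": [0,0,-32],"fingers": 1}]}}

```text
time: 15.5
tool_pos: [0.534, -0.2647, 0.1052]
tool_rot: [-3.141, 0.0, 2.232]
contact_force: [-1.4, -0.0, 3.1]
opening: 0.0139
grip_force: 12.0
```

>>> {"op": "step_arm", "data": {"increments": [{"delta_pos": [0,0,0],"dr": [0,0,0],"fingers": 1},{"delta_pos": [0,0,0],"dr": [0,0,0],"fingers": 1},{"delta_pos": [0,0,0],"dr": [0,0,0],"fingers": 1},{"delta_pos": [0,0,0],"dr": [0,0,0],"fingers": 1},{"delta_pos": [0,0,0],"dr": [0,0,0],"fingers": 1}]}}

```text
time: 16.12
tool_pos: [0.534, -0.2646, 0.1052]
tool_rot: [-3.141, 0.0, 2.227]
contact_force: [-3.2, -0.5, 6.0]
opening: 0.014
grip_force: 12.0
```

```bash
python3 - <<'E'
from h import *
s=robot.observe();p=viewer.camera_params("wrist");im=viewer.read_camera("wrist");t=viewer.read_camera("top");sc=viewer.read_camera("scene")
for n,i in zip("wts",(im,t,sc)): cv2.imwrite(f"pics/e_{n}.png",i[:,:,::-1])
ps,pt=viewer.camera_params("scene"),viewer.camera_params("top")
X=[.534,-.2635,.018]
ct=proj(pt,X);cs=proj(ps,X);cw=proj(p,X);print(ct,cs,cw)
def crop(i,c,r):x,y=np.clip(c,[r,r],[639-r,479-r]).astype(int);print(x-r,y-r);return cv2.resize(i[y-r:y+r,x-r:x+r],(400,400),interpolation=2)
cv2.imwrite("pics/e1.png",np.hstack([crop(t,ct,40),crop(sc,cs,40)])[:,:,::-1])
print(s['tool_pos'],s['tool_rot'],s['grip_force'],s['contact_force'])
E
```

```text
[425.03561989 248.65961109] [263.65314349 221.27975973] [318.09067275 243.73952228]
385 208
223 181
[ 0.53402862 -0.26464833  0.10521382] [-3.14117513e+00  4.12503163e-04  2.22692131e+00] 11.996980458498001 [-3.18234161 -0.47516037  5.96827455]
```

View pics/e1.png

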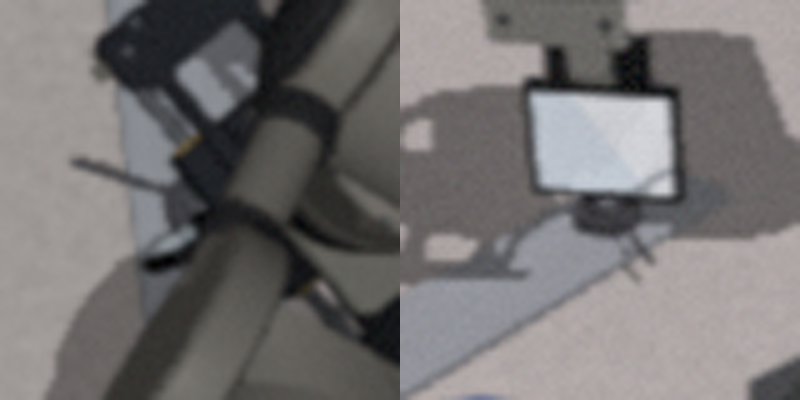

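View pics/e_w.png

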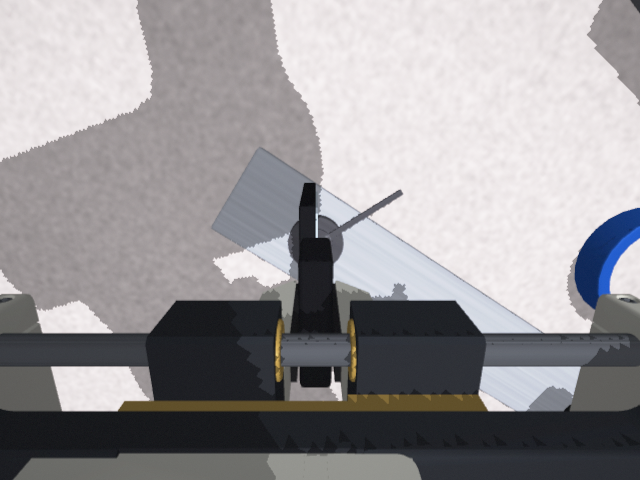

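Pointer is visible. In the wrist view it runs from (333,234) to (401,192), and in the top crop its tip at (76,161) means pixel (400.2,240.2). Checking its line against the marker.

```bash
python3 - <<'E'
from h import *
p=viewer.camera_params("wrist");pt=viewer.camera_params("top");m=np.array([.6125,-.0191]);ax=np.array([.534,-.2638])
a,t=ray(p,(333,234),.018),ray(p,(401,192),.018);t2=ray(pt,(400.2,240.2),.018);a2=ray(pt,(385+168/5,208+188/5),.018)
for n,o,e in (("wrist line",a,t),("wrist ax-tip",ax,t),("top ax-tip",ax,t2),("top line",a2,t2)):
    d=(e-o);L=np.linalg.norm(d);d/=L;r=m-o;print(n,o,e,L,"ang",np.arctan2(d[1],d[0]),"miss y",d[0]*r[1]-d[1]*r[0])
print("want",np.arctan2(*(m-ax)[::-1]), "by tool", 2*(robot.observe()['tool_rot'][2]-np.pi/2)-.076)
E
```

```text
wrist line [ 0.53791547 -0.25136666] [ 0.55607248 -0.1997555 ] 0.05471187583330018 ang 1.2325153480368671 miss y 0.006723835865089761
wrist ax-tip [ 0.534  -0.2638] [ 0.55607248 -0.1997555 ] 0.06774136574529831 ang 1.2389019907914365 miss y 0.00551571497835375
top ax-tip [ 0.534  -0.2638] [ 0.5561101  -0.20443092] 0.0633525375507063 ang 1.2142914801657319 miss y 0.011836436064659464
top line [ 0.54182353 -0.24831831] [ 0.5561101  -0.20443092] 0.04615418431474718 ang 1.256087081404874 miss y 0.003746943013456211
want 1.2603669721808168 by tool 1.2362629396040163
```

The miss is about 6 mm against a tolerance of 28 mm. I trim by 0.7° and let it settle.

>>> {"op": "step_arm", "data": {"increments": [{"delta_pos": [0,0,0],"dr": [0,0,-0.7],"fingers": 1},{"delta_pos": [0,0,0],"dr": [0,0,-0.7],"fingers": 1},{"delta_pos": [0,0,0],"dr": [0,0,-0.7],"fingers": 1},{"delta_pos": [0,0,0],"dr": [0,0,-0.7],"fingers": 1},{"delta_pos": [0,0,0],"dr": [0,0,-0.7],"fingers": 1}]}}

```text
time: 16.9
tool_pos: [0.534, -0.2646, 0.1052]
tool_rot: [-3.141, 0.0, 2.239]
contact_force: [-3.6, -0.4, 5.0]
opening: 0.0139
grip_force: 12.0
```

```bash
python3 - <<'E'
from h import *
t=viewer.read_camera("top");pt=viewer.camera_params("top")
H,S,V=cv2.split(cv2.cvtColor(t,cv2.COLOR_RGB2HSV))
for c,st in blobs(((H>105)&(H<125)&(S>150)&(V>80))[180:250,160:350],100): print(ray(pt,c+[160,180],.099).round(4))
s=robot.observe();print(s['tool_rot'],s['grip_force'],s['time'])
print(robot.hand_in())
E
```

```text
[0.6265 0.152 ]
[0.621  0.0846]
[0.6153 0.0177]
[-3.14116378e+00  4.36086888e-04  2.23919869e+00] 11.996861547231674 16.95
the job is handed in; nothing more can be done
None
```

I handed the job in at 17 s, without a verdict returned: by my measurements both loose jars stand within 2 mm of the centres of the two empty cells, and the mirror is held steady with the camera's line of sight about 6 mm from the marker before a last 0.7° trim towards it (limit 28 mm).

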